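# Stain bottles in order of size on the reagent shelf

### The job

Stand the four amber stain bottles on the reagent shelf in order of size, one upright on the middle of each rubber pad, with the smallest at the end nearest the microscope and the largest at the far end. Set each one down gently, let none fall over, and leave the tip box, specimen jar, petri dishes and steel beaker where they are.

Things in the scene. Friction and masses are not known exactly. Their poses are not given: they have to be found in the camera images.
- bottle_25: the smallest of the four loose stain bottles: round, upright, amber glass with a white paper band and a ribbed blue screw cap. Body 36 mm in diameter, 74 mm high over all; the cap, where it is gripped, is 32 mm in diameter and the topmost 20 mm. About 65 g. Origin at the centre of its underside, z up its axis.
- bottle_50: the second smallest of the four loose stain bottles: round, upright, amber glass with a white paper band and a ribbed blue screw cap. Body 46 mm in diameter, 91 mm high over all; the cap, where it is gripped, is 40 mm in diameter and the topmost 22 mm. About 115 g. Origin at the centre of its underside, z up its axis.
- bottle_100: the second largest of the four loose stain bottles: round, upright, amber glass with a white paper band and a ribbed blue screw cap. Body 56 mm in diameter, 107 mm high over all; the cap, where it is gripped, is 52 mm in diameter and the topmost 24 mm. About 210 g. Origin at the centre of its underside, z up its axis.
- bottle_250: the largest of the four loose stain bottles: round, upright, amber glass with a white paper band and a ribbed blue screw cap. Body 70 mm in diameter, 143 mm high over all; the cap, where it is gripped, is 54 mm in diameter and the topmost 25 mm. About 440 g. Origin at the centre of its underside, z up its axis.
- shelf: low steel bench shelf, fixed, 120 mm deep (x), 372 mm long (y), with a row of four round black rubber pads 76 mm across. Origin on the bench under its middle; z up, x to its back (away from the robot), y along the row. Pad centres: x = 0, y = +132, +44, -44, -132 mm; pad tops, where bottles stand, at z = 32 mm. A thin rail along the back at x = +55 mm, its top at z = 63 mm.
- microscope: a white binocular compound microscope, about 230 x 160 mm on the bench and 400 mm tall, fixed; it stands beyond one end of the shelf, to the left or to the right. Origin at the centre of its underside. (Beyond the other end stands a white hotplate stirrer.)
- tip_box: bystander, loose: open white pipette-tip box with yellow tips, 118 x 82 mm, 54 mm high; origin at the centre of its underside
- specimen_jar: bystander, loose: squat clear jar with a pale specimen and a black lid, 66 mm across, 77 mm high; origin at the centre of its underside
- dish_stack: bystander, loose: stack of three clear petri dishes, 60 mm across, 48 mm high, in one piece; origin at the centre of its underside
- steel_beaker: bystander, loose: open steel beaker, 72 mm across, 85 mm high; origin at the centre of its underside
Things that resemble listed ones, but are neither listed nor needed, are in the scene too. What is shaped like the bottle_250 but red or turquoise is not meant.

How it is judged:
At the end, for the whole second after the job is handed in: Counted from the shelf end nearest the microscope, the bottles stand on the four pads from smallest to largest, each upright (within 0.08 rad), within 14 mm of its pad's centre along and across the shelf, foot on the pad within 5 mm of height, released and at rest (((y of microscope in the frame of shelf above 0 m and y of bottle_25 in the frame of shelf between 0.118 and 0.146 m and y of bottle_50 in the frame of shelf between 0.03 and 0.058 m and y of bottle_100 in the frame of shelf between -0.058 and -0.03 m and y of bottle_250 in the frame of shelf between -0.146 and -0.118 m) or (y of microscope in the frame of shelf below 0 m and y of bottle_25 in the frame of shelf between -0.146 and -0.118 m and y of bottle_50 in the frame of shelf between -0.058 and -0.03 m and y of bottle_100 in the frame of shelf between 0.03 and 0.058 m and y of bottle_250 in the frame of shelf between 0.118 and 0.146 m)) and x of bottle_25 in the frame of shelf between -0.014 and 0.014 m and z of bottle_25 in the frame of shelf between 0.027 and 0.037 m and angle between each of bottle_25, bottle_50, bottle_100, bottle_250's own z axis and vertical below 0.08 rad and linear speed of each of bottle_25, bottle_50, bottle_100, bottle_250 below 0.02 m/s and x of bottle_50 in the frame of shelf between -0.014 and 0.014 m and z of bottle_50 in the frame of shelf between 0.027 and 0.037 m and x of bottle_100 in the frame of shelf between -0.014 and 0.014 m and z of bottle_100 in the frame of shelf between 0.027 and 0.037 m and x of bottle_250 in the frame of shelf between -0.014 and 0.014 m and z of bottle_250 in the frame of shelf between 0.027 and 0.037 m); the robot touches nothing.
It fails at once if a bottle is tipped over (leaning more than about 35 degrees) (angle between any of bottle_25, bottle_50, bottle_100, bottle_250's own z axis and vertical above 0.6 rad).
It fails at once if a bottle is banged or pressed hard onto the shelf (more than 80 N) (contact force between any of bottle_25, bottle_50, bottle_100, bottle_250 and shelf above 80 N).
It fails at once if a bottle is dropped: it falls free, touching nothing, with its foot more than 15 mm above the pads' height ((height (world z) of bottle_25 above 0.047 m and contact force between bottle_25 and anything else below 0.05 N) or (height (world z) of bottle_50 above 0.047 m and contact force between bottle_50 and anything else below 0.05 N) or (height (world z) of bottle_100 above 0.047 m and contact force between bottle_100 and anything else below 0.05 N) or (height (world z) of bottle_250 above 0.047 m and contact force between bottle_250 and anything else below 0.05 N)).
It fails at once if the tip box, specimen jar, dish stack or beaker is pushed more than 25 mm from its place or tipped over (distance of any of tip_box, specimen_jar, dish_stack, steel_beaker from where it was at the start of the episode above 0.025 m or angle between any of tip_box, specimen_jar, dish_stack, steel_beaker's own z axis and vertical above 0.5 rad).
It also fails if it takes over 104 s, if anything falls off the work surface, if the arm or the gripper's body presses on something with over 40 N, if the wrist force passes 120 N, or if a joint passes its speed limit or range.

### The arm

A 6-joint arm with a two-finger parallel gripper is mounted at the origin on the work surface. World frame = base frame: x ahead of the robot, y to its left, z up, the work surface at z = 0. Lengths are in m, angles in rad, forces in N, time in s.
With the tool pointing down it reaches from about 0.35 to 0.975 m from the base axis. Payload 4.9 kg.
Tool frame: the origin (TCP) lies on the centre line of the jaws, within the pads' length; the fingertips stand manip.tip_reach ahead of it and the grasp point (between the pads) is the TCP (manip.tip_reach is the distance from the TCP to the fingertips, in m); z points along the fingers, y is the line along which they close (so a half turn about z gives the same grasp; the last joint's range is limited). The gripper opens to 85 mm and grips with 20 to 120 N. Pads are 22 mm wide; open, the fingers measure 114 mm over their backs; the gripper's body (76 mm by 85 mm) begins 54 mm behind the grasp point. The pads swing forward as they close: fully open they stand 13 mm farther back than shut.
Start: joints at [-1.236, 0.053, 1.613, -0, 1.476, -0.119], TCP at [0.274, -0.562, 0.25] pointing down, gripper open.
Joint ranges: [-3.01, 3.01], [-1.01, 2.22], [0.06, 2.58], [-1.02, 4.17], [0.09, 2.62], [-3.14, 3.14]. Speed limits (rad/s): [2.57, 2.57, 3.14, 3.14, 3.14, 3.14].

### API

Orientations are given as a unit quaternion [w, x, y, z].
In Python, from plant import manip gives the robot as it stands. The module is installed in compiled form; this text tells all that it offers.
- The arm moves only by the tool move_arm, never from a script. Its argument "rows" is a list of rows, each a list of 7 numbers: the shift along the tool's x, y, z in cm, then the turn, a rotation vector about the tool's x, y, z in degrees, then the opening, from -1 (shut) to 1 (fully open). In form: [[tx, ty, tz, ax, ay, az, jaw], ...]. A call has 1 to 20 rows; each row shifts and turns the commanded pose from where the row before left it, along the tool's axes as they then stand; what a row does not reach is not made up. A row lasts 1/12 s, in which the tool goes at most 41.7 mm and 7.16 degrees, less where a joint would pass 70% of its speed; a pose out of reach is approached as far as the arm can. A call is refused whole if a number of a shift passes 4.17 or a number of a turn 7.16, either way. A call with a gripper value outside its range is refused whole. The fingers move at their own pace and stop on an object; the grip force is fixed at half the most. Time passes only in rows, so rows that do not move let the fingers close. It gives the time, the measured TCP pose, the force, the opening and the grip force at its end, in the units of the state.
- manip.state(): the state, without advancing time (a new reading comes with each control period).
- manip.grab_frame(name): name is "scene" or "top"; returns a dict with "img" (420x560x3 uint8, blue, green, red), "mtx" (3x3 intrinsics, pixels), "R" (3x3) and "t" (3): a world point X has camera coordinates R X + t. Camera axes: x right, y down, z forward; pixel columns grow to the right and rows downward; lengths in m; the calibration is good to about 2 mm. A picture is of the moment at which its call begins. There is no depth.
- manip.job_done(): hands the job in; it is judged then, once.
The state is a dict: "time": time; "joint_pos": joint angles; "joint_vel": joint speeds; "joint_efforts": joint torques, N m; "tool_pos": TCP position; "tool_rot": TCP orientation; "contact_force": force on the tool from outside, world axes, zero at the start; "ft_torque": the same for the moment, N m; "gripper_width": opening from 0.0 (shut) to 1.0 (fully open); "grasp_force": force on a finger pad.
Only numpy, scipy, OpenCV 4.12 (cv2) and the standard library are available. Lean on these libraries where they do the work, as an engineer would, in place of code of your own. Each camera call takes 0.05 s, during which the arm holds its last target. There are 200 camera calls.

## Working session

There is one attempt and no reset: what is moved stays moved. The work goes in short steps, Python scripts to look and compute and a tool call to move; the robot and the scene stay as the last step left them, time stands still between calls to the robot, and variables do not carry over. Pictures are saved under pics/ and viewed, at most 14 in all, crops included, and the job is handed in when it is done.

Besides the shell and the picture viewer there is one more tool, called after "Request:" as name(argument=value, ...) on one line, values as JSON. move_arm: Moves the arm, as the interface text tells. Its arguments: {"type":"object","properties":{"rows":{"type":"array","items":{"type":"array","items":{"type":"number"}}}},"required":["rows"]}

```bash
mkdir -p pics; python3 - <<'E'
from plant import manip
import cv2,numpy as np
s=manip.state();print({k:np.round(v,3) for k,v in s.items()},manip.tip_reach)
for n in("scene","top"):
    f=manip.grab_frame(n);cv2.imwrite(f"pics/{n}0.png",f["img"]);np.savez(f"cal_{n}.npz",**{k:f[k] for k in("mtx","R","t")});print(n,f["mtx"],f["R"],f["t"],-np.array(f["R"]).T@f["t"])
E
```

```text
{'time': np.float64(0.0), 'joint_pos': array([-1.236,  0.053,  1.614,  0.   ,  1.476, -0.119]), 'joint_vel': array([ 0.001, -0.   , -0.001,  0.001,  0.001, -0.001]), 'joint_efforts': array([ 1.0000e-03, -3.9368e+01, -3.7018e+01, -0.0000e+00,  7.0000e-03,
       -0.0000e+00]), 'tool_pos': array([ 0.274, -0.561,  0.249]), 'tool_rot': array([-0.001,  0.974,  0.225, -0.   ]), 'contact_force': array([0.169, 0.923, 0.49 ]), 'ft_torque': array([-0.018,  0.033, -0.022]), 'grasp_force': np.float64(0.0), 'gripper_width': np.float64(1.0)} 0.019
scene [[391.49732937   0.         281.49683406]
 [  0.         391.49732937 212.2904875 ]
 [  0.           0.           1.        ]] [[-0.7922792   0.61001907 -0.01305405]
 [ 0.53299434  0.68151027 -0.50145865]
 [-0.29700287 -0.404253   -0.86508312]] [ 0.34893219 -0.22749003  1.26160296] [0.77240232 0.45218828 0.98186957]
top [[469.04942655   0.         277.6118106 ]
 [  0.         469.04942655 214.24055941]
 [  0.           0.           1.        ]] [[ 0.07047442 -0.99751178 -0.00189719]
 [-0.97508046 -0.06848831 -0.21101526]
 [ 0.21036027  0.01672109 -0.97748093]] [-0.00498208  0.45959515  1.67754773] [ 9.56039673e-02 -1.54321413e-03  1.73674305e+00]
```

View pics/scene0.png

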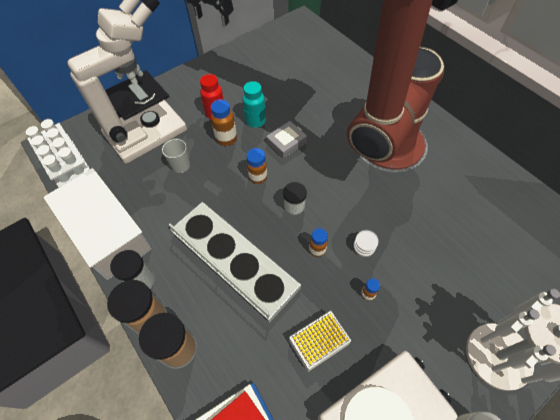

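View pics/top0.png

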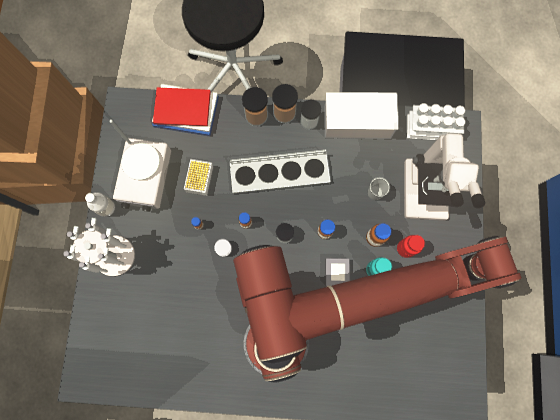

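The top view shows the blue-capped bottles at about (197,222), (244,218), (327,228) and (381,233). The red (412,245) and turquoise (380,268) bottles are decoys. The amber one at (381,233) with the blue cap is bottle_250. The microscope is at the right of the picture (world -y). I'll check this in enlarged crops.

```bash
python3 - <<'E'
import cv2
a=cv2.imread("pics/top0.png")[140:290,180:440];cv2.imwrite("pics/c1.png",cv2.resize(a,None,fx=3,fy=3,interpolation=cv2.INTER_CUBIC))
a=cv2.imread("pics/scene0.png")[70:330,155:400];cv2.imwrite("pics/c2.png",cv2.resize(a,None,fx=2.3,fy=2.3,interpolation=cv2.INTER_CUBIC))
E
```

```text
(no output)
```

View pics/c1.png

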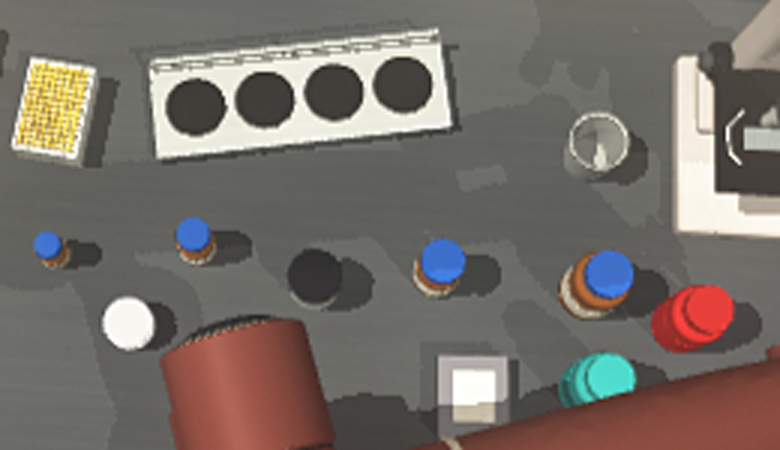

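View pics/c2.png

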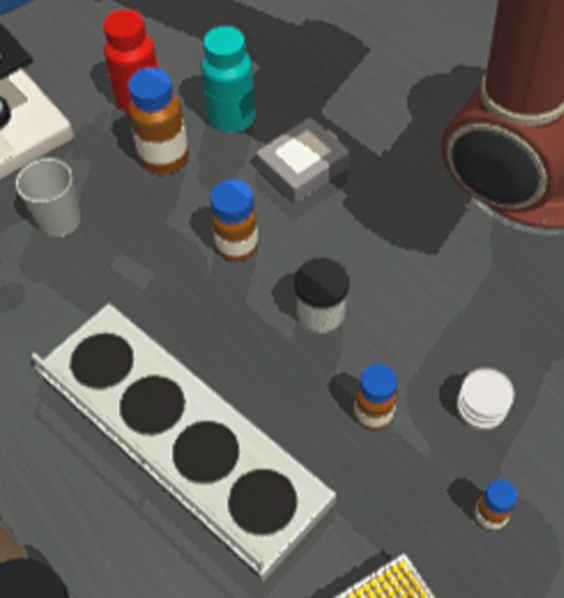

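The crops confirm it. All four amber bottles have blue caps. bottle_250 (c1 609,274) stands close to the red and turquoise decoys, and the shelf pads are clear. Next I compute positions from both views.

```bash
cat > h.py <<'E'
import numpy as np
from scipy.optimize import least_squares
C={n:np.load(f"cal_{n}.npz") for n in("scene","top")}
def proj(n,X):
    c=C[n];p=c["mtx"]@(c["R"]@np.asarray(X)+c["t"]);return p[:2]/p[2]
def loc(obs,z):
    f=lambda q:np.concatenate([proj(n,[q[0],q[1],z])-p for n,p in obs.items()])
    r=least_squares(f,[.5,0]);return r.x,r.fun
def T(u,v):return np.array([(u+.5)/3-.5+180,(v+.5)/3-.5+140])
def S(u,v):return np.array([(u+.5)/2.3-.5+155,(v+.5)/2.3-.5+70])
E
python3 - <<'E'
from h import *
np.set_printoptions(precision=4,suppress=True)
D={"b25":((48,244),(501,492),.074),"b50":((193,235),(379,379),.091),"b100":((443,261),(232,197),.107),"b250":((609,274),(152,84),.143),
"p0":((196,107),(263,501),.032),"p1":((265,99),(206,452),.032),"p2":((334,92),(152,405),.032),"p3":((403,84),(102,360),.032),
"red":((710,309),(127,28),.143),"turq":((609,376),(224,42),.143),"jar":((316,275),(322,283),.077),"dish":((129,323),(487,392),.048),"beaker":((599,142),(46,186),.085)}
P=[]
for k,(t,s,z) in D.items():
    x,r=loc({"top":T(*t),"scene":S(*s)},z);print(k,x,r)
    if k[0]=="p":P.append(x)
P=np.array(P);print(P.mean(0),np.diff(P,axis=0),np.degrees(np.arctan2(*(P[0]-P[3]))))
E
```

```text
b25 [0.4085 0.3212] [-0.1009 -0.2267  0.0635 -0.1618]
b50 [0.4293 0.1466] [-0.1861 -0.4716  0.1535 -0.3611]
b100 [ 0.4151 -0.1506] [-0.4119 -0.3862  0.0088 -0.5716]
b250 [ 0.4047 -0.3382] [-0.4758  0.0567 -0.2965 -0.4232]
p0 [0.6047 0.1625] [-0.2628 -0.1633 -0.0411 -0.2073]
p1 [0.6212 0.0765] [-0.3048 -0.1426 -0.0708 -0.237 ]
p2 [ 0.6371 -0.0102] [-0.2073 -0.2804  0.0438 -0.256 ]
p3 [ 0.6525 -0.0969] [-0.1691  0.0489 -0.1062 -0.0926]
red [ 0.3726 -0.451 ] [-1.4074 -0.1442 -0.7068 -1.6538]
turq [ 0.2879 -0.3419] [-0.1831 -0.0611 -0.0647 -0.236 ]
jar [ 0.3937 -0.0004] [-0.9956 -0.5269 -0.215  -0.9925]
dish [0.3252 0.2199] [-0.5711 -0.7644  0.1241 -0.7601]
beaker [ 0.5809 -0.331 ] [-1.4081 -0.7529 -0.2927 -1.6703]
[0.6289 0.033 ] [[ 0.0165 -0.0859]
 [ 0.0159 -0.0867]
 [ 0.0154 -0.0867]] -10.43114070389779
```

The fit is consistent, with pad spacing 88 mm and shelf yaw 10.4°. The jaws will close along the shelf's x-axis. First I turn the tool so its axes match the shelf.

Request:
move_arm(rows=[[0, 0, 0, 0, 0, -6.7, 1], [0, 0, 0, 0, 0, -6.7, 1], [0, 0, 0, 0, 0, -6.7, 1], [0, 0, 0, 0, 0, -6.7, 1], [0, 0, 0, 0, 0, -6.7, 1], [0, 0, 0, 0, 0, -6.7, 1], [0, 0, 0, 0, 0, -6.7, 1], [0, 0, 0, 0, 0, -6.7, 1], [0, 0, 0, 0, 0, -6.7, 1], [0, 0, 0, 0, 0, -6.7, 1], [0, 0, 0, 0, 0, -6.7, 1], [0, 0, 0, 0, 0, 0, 1], [0, 0, 0, 0, 0, 0, 1]])

```text
time: 1.18
tool_pos: [0.2739, -0.5615, 0.2497]
tool_rot: [-0.0, 0.646, 0.763, 0.0]
contact_force: [-0.4, 0.6, 0.5]
gripper_width: 1.001
grasp_force: 0.0
```

```bash
cat > go.py <<'E'
import sys
from h import *
from plant import manip
from scipy.spatial.transform import Rotation as Ro
s=manip.state();q=s["tool_rot"];R=Ro.from_quat([q[1],q[2],q[3],q[0]])
x=np.array(list(map(float,sys.argv[1:4])))
d=R.inv().apply(x-s["tool_pos"])*100
w=(R.inv()*Ro.from_matrix(np.array([[-.181,.9835,0],[.9835,.181,0],[0,0,-1]]).T)).as_rotvec(degrees=True)
print("t",round(float(s["time"]),2),"tcp",np.round(s["tool_pos"],4),"d_cm",np.round(d,2),"rot",np.round(w,2),"F",np.round(s["contact_force"],1),"w",round(float(s["gripper_width"]),3),"g",round(float(s["grasp_force"]),1))
E
python3 go.py .4047 -.3382 .22
```

```text
t 1.18 tcp [ 0.2739 -0.5615  0.2497] d_cm [19.85 16.6   2.99] rot [-0.01 -0.06 -0.9 ] F [-0.4  0.6  0.5] w 1.001 g 0.0
```

Request:
move_arm(rows=[[0, 0, 0, 0, 0, -0.9, 1], [1, 0.8, 0, 0, 0, 0, 1], [2.1, 1.75, 0.3, 0, 0, 0, 1], [2.1, 1.75, 0.3, 0, 0, 0, 1], [2.1, 1.75, 0.3, 0, 0, 0, 1], [2.1, 1.75, 0.3, 0, 0, 0, 1], [2.1, 1.75, 0.3, 0, 0, 0, 1], [2.1, 1.75, 0.3, 0, 0, 0, 1], [2.1, 1.75, 0.3, 0, 0, 0, 1], [2.1, 1.75, 0.3, 0, 0, 0, 1], [1.05, 0.9, 0.3, 0, 0, 0, 1], [1.0, 0.9, 0.3, 0, 0, 0, 1], [0, 0, 0, 0, 0, 0, 1], [0, 0, 0, 0, 0, 0, 1]])

```text
time: 2.35
tool_pos: [0.4007, -0.336, 0.2202]
tool_rot: [-0.0, 0.639, 0.77, -0.0]
contact_force: [0.4, -2.1, -0.2]
gripper_width: 0.996
grasp_force: 0.0
```

```bash
python3 go.py .4047 -.3382 .137; python3 - <<'E'
from plant import manip
import cv2,numpy as np
a=manip.grab_frame("scene")["img"];cv2.imwrite("pics/s1.png",cv2.resize(a[60:260,130:400],None,fx=2.9,fy=2.9,interpolation=cv2.INTER_CUBIC))
E
```

```text
t 2.35 tcp [ 0.4007 -0.336   0.2202] d_cm [-0.29  0.36  8.32] rot [-0.03  0.01  0.2 ] F [ 0.4 -2.1 -0.2] w 0.996 g 0.0
```

View pics/s1.png

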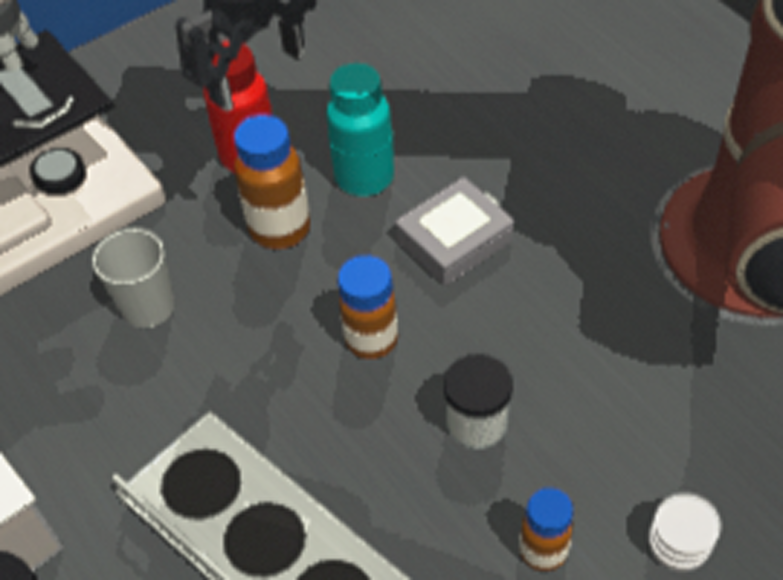

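The open jaws hang straight above bottle_250 (cap at 262,140) and are clear of the red and turquoise bottles. I descend and grip.

Request:
move_arm(rows=[[-0.3, 0.36, 0.5, 0, 0, 0.2, 1], [0, 0, 1.3, 0, 0, 0, 1], [0, 0, 1.3, 0, 0, 0, 1], [0, 0, 1.3, 0, 0, 0, 1], [0, 0, 1.3, 0, 0, 0, 1], [0, 0, 1.3, 0, 0, 0, 1], [0, 0, 0.8, 0, 0, 0, 1], [0, 0, 0.4, 0, 0, 0, 1], [0, 0, 0, 0, 0, 0, 1], [0, 0, 0, 0, 0, 0, 0.3], [0, 0, 0, 0, 0, 0, 0.1], [0, 0, 0, 0, 0, 0, -0.1], [0, 0, 0, 0, 0, 0, -0.3], [0, 0, 0, 0, 0, 0, -0.5], [0, 0, 0, 0, 0, 0, -1], [0, 0, 0, 0, 0, 0, -1], [0, 0, 0, 0, 0, 0, -1]])

```text
time: 3.82
tool_pos: [0.4057, -0.3392, 0.14]
tool_rot: [0.002, 0.64, 0.768, -0.0]
contact_force: [0.9, 1.2, 5.0]
gripper_width: 0.61
grasp_force: 63.7
```

```bash
python3 go.py .4047 -.3382 .137
```

```text
t 3.82 tcp [ 0.4057 -0.3392  0.14  ] d_cm [ 0.12 -0.08  0.3 ] rot [ 0.12  0.16 -0.02] F [0.9 1.2 5. ] w 0.61 g 63.7
```

Request:
move_arm(rows=[[0, 0, -0.3, 0, 0, 0, -1], [0, 0, -0.6, 0, 0, 0, -1], [0, 0, -1.0, 0, 0, 0, -1], [0, 0, -1.5, 0, 0, 0, -1], [0, 0, -1.5, 0, 0, 0, -1], [0, 0, -1.5, 0, 0, 0, -1], [0, 0, -1.5, 0, 0, 0, -1], [0, 0, -1.5, 0, 0, 0, -1], [0, 0, -1.5, 0, 0, 0, -1], [0, 0, -0.9, 0, 0, 0, -1], [0, 0, -0.4, 0, 0, 0, -1], [0, 0, 0, 0, 0, 0, -1]])

```text
time: 4.82
tool_pos: [0.4049, -0.3385, 0.2612]
tool_rot: [0.001, 0.64, 0.768, -0.0]
contact_force: [0.6, -0.2, -4.4]
gripper_width: 0.614
grasp_force: 63.4
```

```bash
python3 go.py .605 .1628 .26
```

```text
t 4.82 tcp [ 0.4049 -0.3385  0.2612] d_cm [45.7  28.74  0.09] rot [ 0.04  0.07 -0.03] F [ 0.6 -0.2 -4.4] w 0.614 g 63.4
```

Request:
move_arm(rows=[[0.78, 0.49, 0, 0, 0, 0, -1], [1.56, 0.98, 0, 0, 0, 0, -1], [2.34, 1.47, 0, 0, 0, 0, -1], [2.6, 1.63, 0, 0, 0, 0, -1], [2.6, 1.63, 0, 0, 0, 0, -1], [2.6, 1.63, 0, 0, 0, 0, -1], [2.6, 1.63, 0, 0, 0, 0, -1], [2.6, 1.63, 0, 0, 0, 0, -1], [2.6, 1.63, 0, 0, 0, 0, -1], [2.6, 1.63, 0, 0, 0, 0, -1], [2.6, 1.63, 0, 0, 0, 0, -1], [2.6, 1.63, 0, 0, 0, 0, -1], [2.6, 1.63, 0, 0, 0, 0, -1], [2.6, 1.63, 0, 0, 0, 0, -1], [2.6, 1.63, 0, 0, 0, 0, -1], [2.6, 1.63, 0, 0, 0, 0, -1], [2.6, 1.63, 0, 0, 0, 0, -1], [2.34, 1.47, 0, 0, 0, 0, -1], [1.56, 0.98, 0, 0, 0, 0, -1], [0.78, 0.49, 0, 0, 0, 0, -1]])

```text
time: 6.48
tool_pos: [0.6037, 0.1664, 0.2582]
tool_rot: [-0.001, 0.639, 0.769, -0.001]
contact_force: [-0.0, -0.2, -4.5]
gripper_width: 0.61
grasp_force: 63.8
```

Request:
move_arm(rows=[[0, 0, 0, 0, 0, 0, -1], [0, 0, 0, 0, 0, 0, -1], [0, 0, 0, 0, 0, 0, -1]])

```text
time: 6.73
tool_pos: [0.6038, 0.1626, 0.2597]
tool_rot: [-0.0, 0.64, 0.768, -0.001]
contact_force: [0.5, -1.0, -3.9]
gripper_width: 0.608
grasp_force: 63.9
```

```bash
python3 go.py .605 .1628 .172;  python3 - <<'E'
from plant import manip
import cv2,numpy as np
a=manip.grab_frame("scene")["img"];cv2.imwrite("pics/s2.png",cv2.resize(a[130:330,140:400],None,fx=3,fy=3,interpolation=cv2.INTER_CUBIC))
E
```

```text
t 6.73 tcp [0.6038 0.1626 0.2597] d_cm [0.   0.13 8.77] rot [-0.08  0.03 -0.08] F [ 0.5 -1.  -3.9] w 0.608 g 63.9
```

View pics/s2.png

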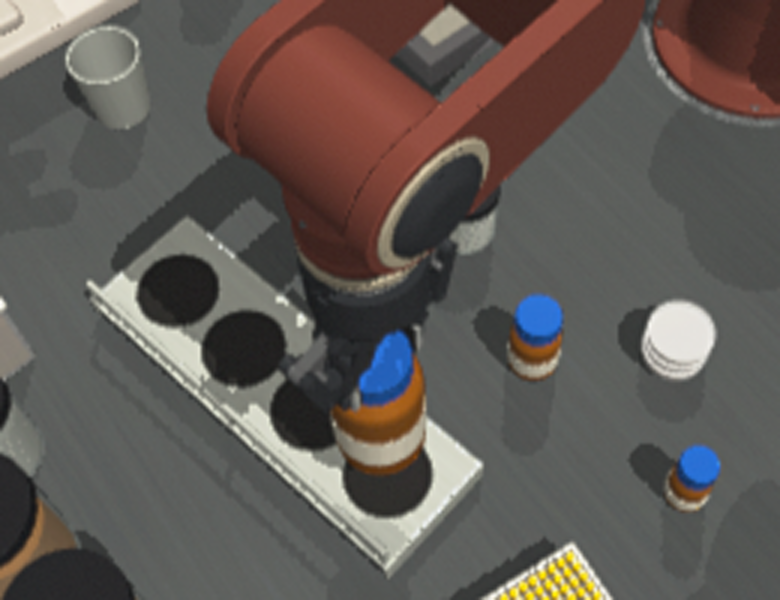

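bottle_250 hangs upright above the end pad (388,480), so I lower it slowly.

Request:
move_arm(rows=[[0, 0.13, 0.4, 0, 0, 0, -1], [0, 0, 1.0, 0, 0, 0, -1], [0, 0, 1.3, 0, 0, 0, -1], [0, 0, 1.3, 0, 0, 0, -1], [0, 0, 1.3, 0, 0, 0, -1], [0, 0, 1.0, 0, 0, 0, -1], [0, 0, 0.7, 0, 0, 0, -1], [0, 0, 0.5, 0, 0, 0, -1], [0, 0, 0.3, 0, 0, 0, -1], [0, 0, 0.2, 0, 0, 0, -1], [0, 0, 0.15, 0, 0, 0, -1], [0, 0, 0.15, 0, 0, 0, -1], [0, 0, 0, 0, 0, 0, -1], [0, 0, 0, 0, 0, 0, -1]])

```text
time: 7.95
tool_pos: [0.6059, 0.1638, 0.1777]
tool_rot: [0.0, 0.64, 0.768, 0.0]
contact_force: [0.2, -0.2, -4.0]
gripper_width: 0.61
grasp_force: 63.9
```

```bash
python3 go.py .605 .1628 .172
```

```text
t 7.95 tcp [0.6059 0.1638 0.1777] d_cm [-0.08 -0.11  0.57] rot [ 0.04  0.   -0.03] F [ 0.2 -0.2 -4. ] w 0.61 g 63.9
```

Request:
move_arm(rows=[[0, 0, 0.15, 0, 0, 0, -1], [0, 0, 0.1, 0, 0, 0, -1], [0, 0, 0.1, 0, 0, 0, -1], [0, 0, 0.1, 0, 0, 0, -1], [0, 0, 0, 0, 0, 0, -1], [0, 0, 0, 0, 0, 0, -1]])

```text
time: 8.45
tool_pos: [0.6056, 0.1638, 0.1726]
tool_rot: [-0.0, 0.64, 0.768, -0.0]
contact_force: [0.5, -0.3, -3.9]
gripper_width: 0.607
grasp_force: 63.9
```

Request:
move_arm(rows=[[0, 0, 0.1, 0, 0, 0, -1], [0, 0, 0.05, 0, 0, 0, -1], [0, 0, 0, 0, 0, 0, -1], [0, 0, 0, 0, 0, 0, -1]])

```text
time: 8.78
tool_pos: [0.6059, 0.1638, 0.172]
tool_rot: [0.0, 0.64, 0.768, 0.0]
contact_force: [-0.7, -0.4, -0.8]
gripper_width: 0.608
grasp_force: 64.3
```

Contact: the weight is now on the pad. I release gradually and go up.

Request:
move_arm(rows=[[0, 0, 0.05, 0, 0, 0, -1], [0, 0, 0, 0, 0, 0, 0.3], [0, 0, 0, 0, 0, 0, 0.5], [0, 0, 0, 0, 0, 0, 0.8], [0, 0, 0, 0, 0, 0, 1], [0, 0, 0, 0, 0, 0, 1], [0, 0, -0.5, 0, 0, 0, 1], [0, 0, -1.5, 0, 0, 0, 1], [0, 0, -2, 0, 0, 0, 1], [0, 0, -2, 0, 0, 0, 1], [0, 0, -2, 0, 0, 0, 1], [0, 0, -0.5, 0, 0, 0, 1], [0, 0, 0, 0, 0, 0, 1]])

```text
time: 9.87
tool_pos: [0.6071, 0.164, 0.2597]
tool_rot: [0.002, 0.64, 0.768, 0.002]
contact_force: [0.1, -1.1, -0.4]
gripper_width: 1.005
grasp_force: 0.0
```

```bash
python3 go.py .4151 -.1506 .2
```

```text
t 9.87 tcp [0.6071 0.164  0.2597] d_cm [-27.47 -24.6    5.83] rot [ 0.35  0.01 -0.02] F [ 0.1 -1.1 -0.4] w 1.005 g 0.0
```

Request:
move_arm(rows=[[-0.9, -0.8, 0, 0, 0, 0, 1], [-1.75, -1.6, 0, 0, 0, 0, 1], [-2.2, -1.98, 0, 0, 0, 0, 1], [-2.2, -1.98, 0, 0, 0, 0, 1], [-2.2, -1.98, 0.7, 0, 0, 0, 1], [-2.2, -1.98, 0.7, 0, 0, 0, 1], [-2.2, -1.98, 0.7, 0, 0, 0, 1], [-2.2, -1.98, 0.7, 0, 0, 0, 1], [-2.2, -1.98, 0.7, 0, 0, 0, 1], [-2.2, -1.98, 0.7, 0, 0, 0, 1], [-2.2, -1.98, 0.7, 0, 0, 0, 1], [-2.2, -1.98, 0.7, 0, 0, 0, 1], [-1.75, -1.6, 0.3, 0, 0, 0, 1], [-0.9, -0.8, 0, 0, 0, 0, 1], [0, 0, 0, 0, 0, 0, 1], [0, 0, 0, 0, 0, 0, 1], [0, 0, 0, 0, 0, 0, 1]])

```text
time: 11.28
tool_pos: [0.4126, -0.1486, 0.196]
tool_rot: [-0.001, 0.64, 0.768, 0.0]
contact_force: [-0.3, 0.5, 0.0]
gripper_width: 0.996
grasp_force: 0.0
```

```bash
python3 go.py .4151 -.1506 .102;  python3 - <<'E'
from plant import manip
import cv2,numpy as np
a=manip.grab_frame("scene")["img"];cv2.imwrite("pics/s3.png",cv2.resize(a[130:330,140:400],None,fx=3,fy=3,interpolation=cv2.INTER_CUBIC))
E
```

```text
t 11.28 tcp [ 0.4126 -0.1486  0.196 ] d_cm [-0.25  0.22  9.39] rot [-0.05 -0.07 -0.03] F [-0.3  0.5  0. ] w 0.996 g 0.0
```

View pics/s3.png

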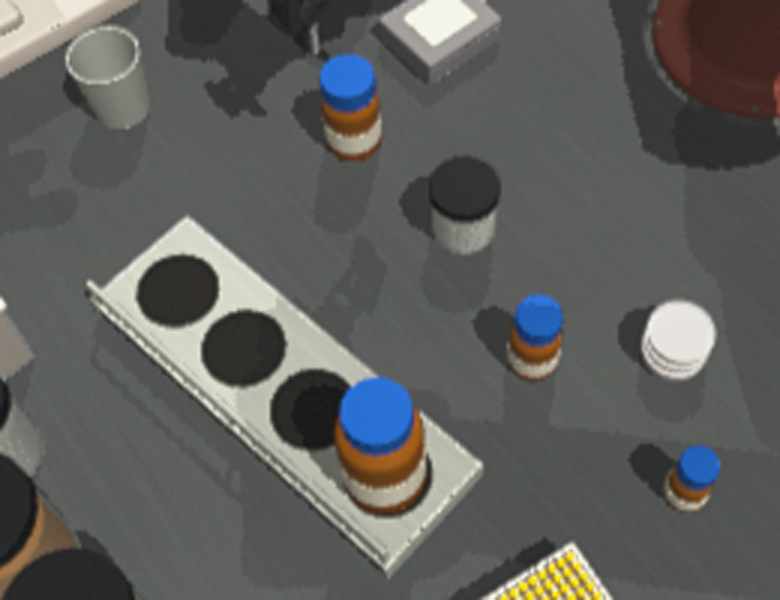

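bottle_250 stands upright on the end pad. bottle_100 (348,85) is below the jaws.

Request:
move_arm(rows=[[-0.25, 0.22, 0.5, 0, 0, 0, 1], [0, 0, 1.3, 0, 0, 0, 1], [0, 0, 1.4, 0, 0, 0, 1], [0, 0, 1.4, 0, 0, 0, 1], [0, 0, 1.4, 0, 0, 0, 1], [0, 0, 1.4, 0, 0, 0, 1], [0, 0, 1.0, 0, 0, 0, 1], [0, 0, 0.6, 0, 0, 0, 1], [0, 0, 0.2, 0, 0, 0, 1], [0, 0, 0, 0, 0, 0, 1], [0, 0, 0, 0, 0, 0, 0.3], [0, 0, 0, 0, 0, 0, 0.1], [0, 0, 0, 0, 0, 0, -0.1], [0, 0, 0, 0, 0, 0, -0.3], [0, 0, 0, 0, 0, 0, -0.5], [0, 0, 0, 0, 0, 0, -1], [0, 0, 0, 0, 0, 0, -1], [0, 0, 0, 0, 0, 0, -1]])

```text
time: 12.83
tool_pos: [0.4164, -0.1518, 0.1061]
tool_rot: [0.001, 0.64, 0.768, 0.0]
contact_force: [-0.8, 0.1, 6.0]
gripper_width: 0.589
grasp_force: 62.8
```

```bash
python3 go.py .4151 -.1506 .22;  python3 - <<'E'
from h import *
u=(377+.5)/3-.5+140; v=(413+.5)/3-.5+130
print(loc({"scene":np.array([u,v])},.175))
E
```

```text
t 12.83 tcp [ 0.4164 -0.1518  0.1061] d_cm [  0.13  -0.09 -11.39] rot [ 0.1   0.1  -0.03] F [-0.8  0.1  6. ] w 0.589 g 62.8
(array([0.60900365, 0.16430047]), array([-5.68434189e-14,  7.95807864e-13]))
```

Request:
move_arm(rows=[[0, 0, -0.3, 0, 0, 0, -1], [0, 0, -0.6, 0, 0, 0, -1], [0, 0, -1.0, 0, 0, 0, -1], [0, 0, -1.5, 0, 0, 0, -1], [0, 0, -1.5, 0, 0, 0, -1], [0, 0, -1.5, 0, 0, 0, -1], [0, 0, -1.5, 0, 0, 0, -1], [0, 0, -1.2, 0, 0, 0, -1], [0, 0, -0.7, 0, 0, 0, -1], [0, 0, -0.3, 0, 0, 0, -1], [0, 0, 0, 0, 0, 0, -1]])

```text
time: 13.75
tool_pos: [0.4158, -0.1513, 0.2064]
tool_rot: [0.001, 0.64, 0.768, 0.0]
contact_force: [-0.6, -0.9, -1.6]
gripper_width: 0.585
grasp_force: 62.4
```

```bash
python3 go.py .6209 .0763 .206
```

```text
t 13.75 tcp [ 0.4158 -0.1513  0.2064] d_cm [18.69 24.28  0.05] rot [ 0.05  0.04 -0.03] F [-0.6 -0.9 -1.6] w 0.585 g 62.4
```

Request:
move_arm(rows=[[0.5, 0.6, 0, 0, 0, 0, -1], [1.1, 1.4, 0, 0, 0, 0, -1], [1.5, 1.95, 0, 0, 0, 0, -1], [1.5, 1.95, 0, 0, 0, 0, -1], [1.5, 1.95, 0, 0, 0, 0, -1], [1.5, 1.95, 0, 0, 0, 0, -1], [1.5, 1.95, 0, 0, 0, 0, -1], [1.5, 1.95, 0, 0, 0, 0, -1], [1.5, 1.95, 0, 0, 0, 0, -1], [1.5, 1.95, 0, 0, 0, 0, -1], [1.5, 1.95, 0, 0, 0, 0, -1], [1.5, 1.95, 0, 0, 0, 0, -1], [1.1, 1.45, 0, 0, 0, 0, -1], [0.7, 0.9, 0, 0, 0, 0, -1], [0.3, 0.4, 0, 0, 0, 0, -1], [0, 0, 0, 0, 0, 0, -1], [0, 0, 0, 0, 0, 0, -1], [0, 0, 0, 0, 0, 0, -1]])

```text
time: 15.25
tool_pos: [0.6198, 0.0758, 0.2055]
tool_rot: [-0.0, 0.64, 0.768, -0.0]
contact_force: [0.0, 0.7, -1.5]
gripper_width: 0.586
grasp_force: 62.7
```

```bash
python3 go.py .6209 .0763 .138
```

```text
t 15.25 tcp [0.6198 0.0758 0.2055] d_cm [0.03 0.12 6.75] rot [-0.05  0.01 -0.07] F [ 0.   0.7 -1.5] w 0.586 g 62.7
```

Request:
move_arm(rows=[[0, 0.1, 0.4, 0, 0, 0, -1], [0, 0, 1.0, 0, 0, 0, -1], [0, 0, 1.2, 0, 0, 0, -1], [0, 0, 1.2, 0, 0, 0, -1], [0, 0, 1.0, 0, 0, 0, -1], [0, 0, 0.6, 0, 0, 0, -1], [0, 0, 0.4, 0, 0, 0, -1], [0, 0, 0.3, 0, 0, 0, -1], [0, 0, 0.2, 0, 0, 0, -1], [0, 0, 0.1, 0, 0, 0, -1], [0, 0, 0.1, 0, 0, 0, -1], [0, 0, 0, 0, 0, 0, -1], [0, 0, 0, 0, 0, 0, -1]])

```text
time: 16.33
tool_pos: [0.6216, 0.0767, 0.1412]
tool_rot: [0.0, 0.64, 0.768, 0.0]
contact_force: [-0.9, 0.5, -1.6]
gripper_width: 0.582
grasp_force: 62.7
```

Request:
move_arm(rows=[[0, 0, 0.1, 0, 0, 0, -1], [0, 0, 0.1, 0, 0, 0, -1], [0, 0, 0.1, 0, 0, 0, -1], [0, 0, 0.05, 0, 0, 0, -1], [0, 0, 0, 0, 0, 0, -1], [0, 0, 0, 0, 0, 0, -1]])

```text
time: 16.83
tool_pos: [0.6216, 0.0766, 0.1383]
tool_rot: [0.0, 0.64, 0.768, 0.0]
contact_force: [-3.1, -0.2, 5.0]
gripper_width: 0.582
grasp_force: 63.3
```

Contact with 5–7 N. Release and rise.

Request:
move_arm(rows=[[0, 0, 0, 0, 0, 0, 0.3], [0, 0, 0, 0, 0, 0, 0.5], [0, 0, 0, 0, 0, 0, 0.8], [0, 0, 0, 0, 0, 0, 1], [0, 0, 0, 0, 0, 0, 1], [0, 0, -0.5, 0, 0, 0, 1], [0, 0, -1.5, 0, 0, 0, 1], [0, 0, -2, 0, 0, 0, 1], [0, 0, -2, 0, 0, 0, 1], [0, 0, -2, 0, 0, 0, 1], [0, 0, -2, 0, 0, 0, 1], [0, 0, -0.5, 0, 0, 0, 1], [0, 0, 0, 0, 0, 0, 1]])

```text
time: 17.92
tool_pos: [0.6226, 0.0767, 0.2451]
tool_rot: [0.002, 0.64, 0.768, 0.002]
contact_force: [0.4, -0.2, 0.3]
gripper_width: 1.0
grasp_force: 0.0
```

```bash
python3 go.py .4293 .1466 .2
```

```text
t 17.92 tcp [0.6226 0.0767 0.2451] d_cm [ 10.37 -17.77   4.42] rot [ 0.28  0.05 -0.03] F [ 0.4 -0.2  0.3] w 1.0 g 0.0
```

Request:
move_arm(rows=[[0.4, -0.7, 0, 0, 0, 0, 1], [0.8, -1.4, 0, 0, 0, 0, 1], [1.1, -1.9, 0, 0, 0, 0, 1], [1.1, -1.9, 0, 0, 0, 0, 1], [1.1, -1.9, 0, 0, 0, 0, 1], [1.1, -1.9, 0.9, 0, 0, 0, 1], [1.1, -1.9, 0.9, 0, 0, 0, 1], [1.1, -1.9, 0.9, 0, 0, 0, 1], [1.1, -1.9, 0.9, 0, 0, 0, 1], [0.8, -1.4, 0.6, 0, 0, 0, 1], [0.5, -0.8, 0.3, 0, 0, 0, 1], [0.2, -0.3, 0, 0, 0, 0, 1], [0, 0, 0, 0, 0, 0, 1], [0, 0, 0, 0, 0, 0, 1], [0, 0, 0, 0, 0, 0, 1]])

```text
time: 19.17
tool_pos: [0.4274, 0.1465, 0.1979]
tool_rot: [0.0, 0.64, 0.768, 0.0]
contact_force: [-0.9, -0.7, 0.4]
gripper_width: 1.001
grasp_force: 0.0
```

```bash
python3 go.py .4293 .1466 .089;  python3 - <<'E'
from plant import manip
import cv2,numpy as np
a=manip.grab_frame("scene")["img"];cv2.imwrite("pics/s4.png",cv2.resize(a[130:330,140:400],None,fx=3,fy=3,interpolation=cv2.INTER_CUBIC))
E
```

```text
t 19.17 tcp [0.4274 0.1465 0.1979] d_cm [-0.02  0.18 10.89] rot [ 0.06  0.01 -0.06] F [-0.9 -0.7  0.4] w 1.001 g 0.0
```

View pics/s4.png

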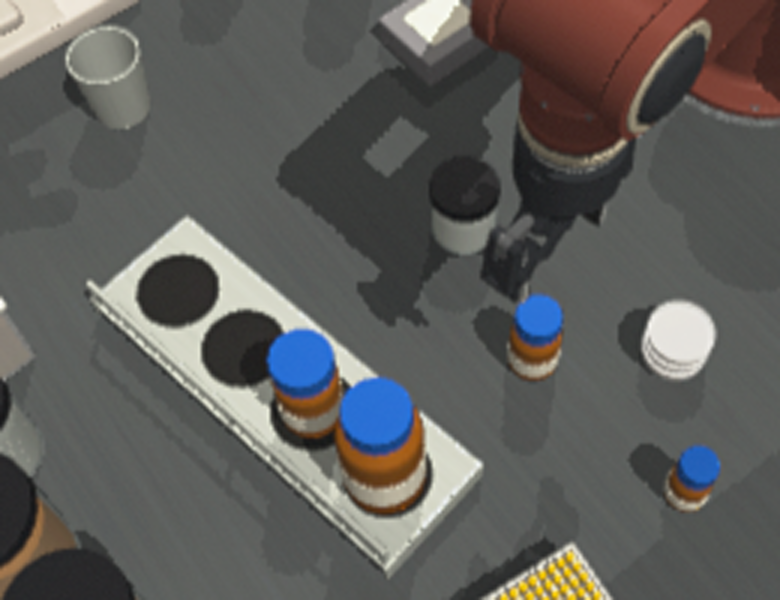

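bottle_100 (302,360) and bottle_250 (377,412) both stand on their pads. bottle_50 (538,318) is next.

Request:
move_arm(rows=[[0, 0.18, 0.5, 0, 0, 0, 1], [0, 0, 1.3, 0, 0, 0, 1], [0, 0, 1.6, 0, 0, 0, 1], [0, 0, 1.6, 0, 0, 0, 1], [0, 0, 1.6, 0, 0, 0, 1], [0, 0, 1.6, 0, 0, 0, 1], [0, 0, 1.4, 0, 0, 0, 1], [0, 0, 0.8, 0, 0, 0, 1], [0, 0, 0.4, 0, 0, 0, 1], [0, 0, 0, 0, 0, 0, 1], [0, 0, 0, 0, 0, 0, 0.2], [0, 0, 0, 0, 0, 0, 0], [0, 0, 0, 0, 0, 0, -0.2], [0, 0, 0, 0, 0, 0, -0.4], [0, 0, 0, 0, 0, 0, -0.6], [0, 0, 0, 0, 0, 0, -1], [0, 0, 0, 0, 0, 0, -1], [0, 0, 0, 0, 0, 0, -1]])

```text
time: 20.72
tool_pos: [0.4294, 0.1472, 0.0906]
tool_rot: [0.001, 0.64, 0.768, 0.001]
contact_force: [0.3, -0.7, 6.8]
gripper_width: 0.448
grasp_force: 60.4
```

```bash
python3 go.py .4293 .1466 .22
```

```text
t 20.72 tcp [0.4294 0.1472 0.0906] d_cm [ -0.05   0.02 -12.94] rot [ 0.15  0.   -0.02] F [ 0.3 -0.7  6.8] w 0.448 g 60.4
```

Request:
move_arm(rows=[[0, 0, -0.3, 0, 0, 0, -1], [0, 0, -0.6, 0, 0, 0, -1], [0, 0, -1.0, 0, 0, 0, -1], [0, 0, -1.5, 0, 0, 0, -1], [0, 0, -1.5, 0, 0, 0, -1], [0, 0, -1.5, 0, 0, 0, -1], [0, 0, -1.5, 0, 0, 0, -1], [0, 0, -1.2, 0, 0, 0, -1], [0, 0, -0.7, 0, 0, 0, -1], [0, 0, -0.3, 0, 0, 0, -1], [0, 0, 0, 0, 0, 0, -1]])

```text
time: 21.63
tool_pos: [0.4285, 0.147, 0.1909]
tool_rot: [0.0, 0.64, 0.768, 0.0]
contact_force: [0.4, -0.0, -1.4]
gripper_width: 0.445
grasp_force: 60.3
```

```bash
python3 go.py .6369 -.0103 .19
```

```text
t 21.63 tcp [0.4285 0.147  0.1909] d_cm [-19.24  17.66   0.11] rot [ 0.05  0.   -0.03] F [ 0.4 -0.  -1.4] w 0.445 g 60.3
```

Request:
move_arm(rows=[[-0.6, 0, 0, 0, 0, 0, -1], [-1.4, 0, 0, 0, 0, 0, -1], [-2.0, 0, 0, 0, 0, 0, -1], [-2.0, 0.2, 0, 0, 0, 0, -1], [-2.0, 0.5, 0, 0, 0, 0, -1], [-2.0, 1.0, 0, 0, 0, 0, -1], [-2.0, 1.5, 0, 0, 0, 0, -1], [-2.0, 2.0, 0, 0, 0, 0, -1], [-2.0, 2.0, 0, 0, 0, 0, -1], [-1.6, 2.0, 0, 0, 0, 0, -1], [-1.0, 2.0, 0, 0, 0, 0, -1], [-0.5, 2.0, 0, 0, 0, 0, -1], [-0.15, 1.9, 0, 0, 0, 0, -1], [0, 1.4, 0, 0, 0, 0, -1], [0, 0.8, 0, 0, 0, 0, -1], [0, 0.35, 0, 0, 0, 0, -1], [0, 0, 0, 0, 0, 0, -1], [0, 0, 0, 0, 0, 0, -1], [0, 0, 0, 0, 0, 0, -1]])

```text
time: 23.22
tool_pos: [0.6358, -0.0105, 0.19]
tool_rot: [-0.0, 0.64, 0.768, -0.0]
contact_force: [0.3, -0.1, -0.7]
gripper_width: 0.448
grasp_force: 60.5
```

```bash
python3 go.py .6369 -.0103 .1226
```

```text
t 23.22 tcp [ 0.6358 -0.0105  0.19  ] d_cm [0.   0.11 6.74] rot [-0.05 -0.01 -0.03] F [ 0.3 -0.1 -0.7] w 0.448 g 60.5
```

Request:
move_arm(rows=[[0, 0.1, 0.4, 0, 0, 0, -1], [0, 0, 1.0, 0, 0, 0, -1], [0, 0, 1.2, 0, 0, 0, -1], [0, 0, 1.2, 0, 0, 0, -1], [0, 0, 1.0, 0, 0, 0, -1], [0, 0, 0.6, 0, 0, 0, -1], [0, 0, 0.4, 0, 0, 0, -1], [0, 0, 0.3, 0, 0, 0, -1], [0, 0, 0.2, 0, 0, 0, -1], [0, 0, 0.1, 0, 0, 0, -1], [0, 0, 0.1, 0, 0, 0, -1], [0, 0, 0.1, 0, 0, 0, -1], [0, 0, 0, 0, 0, 0, -1], [0, 0, 0, 0, 0, 0, -1]])

```text
time: 24.38
tool_pos: [0.6378, -0.0103, 0.1246]
tool_rot: [0.0, 0.64, 0.768, 0.0]
contact_force: [-0.4, 0.3, -1.7]
gripper_width: 0.445
grasp_force: 60.5
```

Request:
move_arm(rows=[[0, 0, 0.1, 0, 0, 0, -1], [0, 0, 0.1, 0, 0, 0, -1], [0, 0, 0.05, 0, 0, 0, -1], [0, 0, 0, 0, 0, 0, -1], [0, 0, 0, 0, 0, 0, -1]])

```text
time: 24.8
tool_pos: [0.6379, -0.0104, 0.1226]
tool_rot: [0.0, 0.64, 0.768, 0.0]
contact_force: [-1.1, 0.9, 3.7]
gripper_width: 0.443
grasp_force: 61.0
```

Contact. Release and rise.

Request:
move_arm(rows=[[0, 0, 0, 0, 0, 0, 0.2], [0, 0, 0, 0, 0, 0, 0.5], [0, 0, 0, 0, 0, 0, 0.8], [0, 0, 0, 0, 0, 0, 1], [0, 0, 0, 0, 0, 0, 1], [0, 0, -0.5, 0, 0, 0, 1], [0, 0, -1.5, 0, 0, 0, 1], [0, 0, -2, 0, 0, 0, 1], [0, 0, -2, 0, 0, 0, 1], [0, 0, -2, 0, 0, 0, 1], [0, 0, -2, 0, 0, 0, 1], [0, 0, -2, 0, 0, 0, 1], [0, 0, -0.5, 0, 0, 0, 1], [0, 0, 0, 0, 0, 0, 1]])

```text
time: 25.97
tool_pos: [0.639, -0.0105, 0.2507]
tool_rot: [0.003, 0.64, 0.768, 0.002]
contact_force: [0.1, -0.4, 0.2]
gripper_width: 1.002
grasp_force: 0.0
```

```bash
python3 go.py .4085 .3212 .2
```

```text
t 25.97 tcp [ 0.639  -0.0105  0.2507] d_cm [ 36.79 -16.71   4.91] rot [ 0.34  0.11 -0.03] F [ 0.1 -0.4  0.2] w 1.002 g 0.0
```

Request:
move_arm(rows=[[0.7, -0.6, 0, 0, 0, 0, 1], [1.7, -1.4, 0, 0, 0, 0, 1], [2.45, -1.8, 0, 0, 0, 0, 1], [2.45, -1.8, 0, 0, 0, 0, 1], [2.45, -1.8, 0, 0, 0, 0, 1], [2.45, -1.8, 0, 0, 0, 0, 1], [2.45, -1.5, 0, 0, 0, 0, 1], [2.45, -1.4, 0, 0, 0, 0, 1], [2.45, -1.2, 0, 0, 0, 0, 1], [2.45, -1.0, 0.6, 0, 0, 0, 1], [2.45, -0.8, 0.8, 0, 0, 0, 1], [2.45, -0.6, 0.8, 0, 0, 0, 1], [2.45, -0.5, 0.8, 0, 0, 0, 1], [2.45, -0.3, 0.8, 0, 0, 0, 1], [2.45, -0.2, 0.6, 0, 0, 0, 1], [1.7, 0, 0.4, 0, 0, 0, 1], [0.8, 0, 0.1, 0, 0, 0, 1], [0, 0, 0, 0, 0, 0, 1], [0, 0, 0, 0, 0, 0, 1], [0, 0, 0, 0, 0, 0, 1]])

```text
time: 27.63
tool_pos: [0.4071, 0.3202, 0.1976]
tool_rot: [0.0, 0.64, 0.768, -0.0]
contact_force: [0.5, 0.4, 0.4]
gripper_width: 1.004
grasp_force: 0.0
```

```bash
python3 go.py .4085 .3212 .074;  python3 - <<'E'
from plant import manip
import cv2,numpy as np
a=manip.grab_frame("scene")["img"];cv2.imwrite("pics/s5.png",cv2.resize(a[130:330,140:400],None,fx=3,fy=3,interpolation=cv2.INTER_CUBIC))
E
```

```text
t 27.63 tcp [0.4071 0.3202 0.1976] d_cm [ 0.08  0.16 12.36] rot [-0.02  0.03 -0.07] F [0.5 0.4 0.4] w 1.004 g 0.0
```

View pics/s5.png

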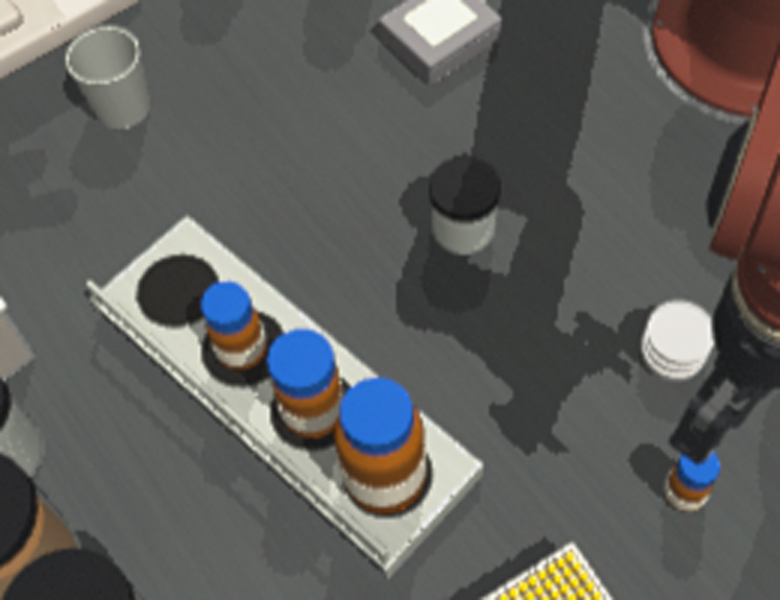

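Three bottles stand on their pads, and the jaws are above bottle_25 (698,468).

Request:
move_arm(rows=[[0.1, 0.15, 0.6, 0, 0, 0, 1], [0, 0, 1.4, 0, 0, 0, 1], [0, 0, 1.8, 0, 0, 0, 1], [0, 0, 1.8, 0, 0, 0, 1], [0, 0, 1.8, 0, 0, 0, 1], [0, 0, 1.8, 0, 0, 0, 1], [0, 0, 1.5, 0, 0, 0, 1], [0, 0, 1.0, 0, 0, 0, 1], [0, 0, 0.5, 0, 0, 0, 1], [0, 0, 0, 0, 0, 0, 1], [0, 0, 0, 0, 0, 0, 0.1], [0, 0, 0, 0, 0, 0, -0.1], [0, 0, 0, 0, 0, 0, -0.3], [0, 0, 0, 0, 0, 0, -0.5], [0, 0, 0, 0, 0, 0, -0.7], [0, 0, 0, 0, 0, 0, -1], [0, 0, 0, 0, 0, 0, -1], [0, 0, 0, 0, 0, 0, -1]])

```text
time: 29.18
tool_pos: [0.4089, 0.3227, 0.0769]
tool_rot: [0.0, 0.64, 0.768, 0.001]
contact_force: [-1.2, -0.8, 6.3]
gripper_width: 0.349
grasp_force: 59.4
```

```bash
python3 go.py .4085 .3212 .22
```

```text
t 29.18 tcp [0.4089 0.3227 0.0769] d_cm [ -0.13  -0.05 -14.31] rot [ 0.09 -0.04 -0.02] F [-1.2 -0.8  6.3] w 0.349 g 59.4
```

Request:
move_arm(rows=[[0, 0, -0.3, 0, 0, 0, -1], [0, 0, -0.6, 0, 0, 0, -1], [0, 0, -1.0, 0, 0, 0, -1], [0, 0, -1.5, 0, 0, 0, -1], [0, 0, -1.5, 0, 0, 0, -1], [0, 0, -1.5, 0, 0, 0, -1], [0, 0, -1.5, 0, 0, 0, -1], [0, 0, -1.5, 0, 0, 0, -1], [0, 0, -1.0, 0, 0, 0, -1], [0, 0, -0.6, 0, 0, 0, -1], [0, 0, 0, 0, 0, 0, -1]])

```text
time: 30.1
tool_pos: [0.409, 0.3227, 0.1877]
tool_rot: [0.001, 0.64, 0.768, 0.001]
contact_force: [-0.2, -0.1, -0.8]
gripper_width: 0.351
grasp_force: 59.3
```

```bash
python3 go.py .6528 -.0968 .187
```

```text
t 30.1 tcp [0.409  0.3227 0.1877] d_cm [-45.66  16.4    0.07] rot [ 0.16 -0.06 -0.02] F [-0.2 -0.1 -0.8] w 0.351 g 59.3
```

Request:
move_arm(rows=[[-0.8, 0, 0, 0, 0, 0, -1], [-1.8, 0, 0, 0, 0, 0, -1], [-2.6, 0, 0, 0, 0, 0, -1], [-2.6, 0, 0, 0, 0, 0, -1], [-2.6, 0, 0, 0, 0, 0, -1], [-2.6, 0, 0, 0, 0, 0, -1], [-2.6, 0, 0, 0, 0, 0, -1], [-2.6, 0, 0, 0, 0, 0, -1], [-2.6, 0, 0, 0, 0, 0, -1], [-2.6, 0, 0, 0, 0, 0, -1], [-2.6, 0, 0, 0, 0, 0, -1], [-2.6, 0, 0, 0, 0, 0, -1], [-2.6, 0, 0, 0, 0, 0, -1], [-2.6, 0, 0, 0, 0, 0, -1], [-2.6, 0, 0, 0, 0, 0, -1], [-2.6, 0, 0, 0, 0, 0, -1], [-2.6, 0, 0, 0, 0, 0, -1], [-2.2, 0.3, 0, 0, 0, 0, -1], [-1.2, 0.8, 0, 0, 0, 0, -1], [-0.6, 1.4, 0, 0, 0, 0, -1]])

```text
time: 31.77
tool_pos: [0.514, -0.1239, 0.1841]
tool_rot: [-0.001, 0.641, 0.767, -0.001]
contact_force: [-0.2, -0.3, -0.9]
gripper_width: 0.347
grasp_force: 59.3
```

Request:
move_arm(rows=[[0, 1.9, 0, 0, 0, 0, -1], [0, 2, 0, 0, 0, 0, -1], [0, 2, 0, 0, 0, 0, -1], [0, 2, 0, 0, 0, 0, -1], [0, 2, 0, 0, 0, 0, -1], [0, 1.8, 0, 0, 0, 0, -1], [0, 1.2, 0, 0, 0, 0, -1], [0, 0.7, 0, 0, 0, 0, -1], [0, 0.3, 0, 0, 0, 0, -1], [0, 0, 0, 0, 0, 0, -1], [0, 0, 0, 0, 0, 0, -1], [0, 0, 0, 0, 0, 0, -1]])

```text
time: 32.77
tool_pos: [0.6512, -0.0969, 0.1856]
tool_rot: [-0.0, 0.64, 0.768, -0.0]
contact_force: [-0.7, -0.6, -0.2]
gripper_width: 0.35
grasp_force: 59.4
```

```bash
python3 go.py .6528 -.0968 .109
```

```text
t 32.77 tcp [ 0.6512 -0.0969  0.1856] d_cm [-0.02  0.16  7.66] rot [-0.04 -0.01 -0.05] F [-0.7 -0.6 -0.2] w 0.35 g 59.4
```

Request:
move_arm(rows=[[0, 0.1, 0.4, 0, 0, 0, -1], [0, 0, 1.0, 0, 0, 0, -1], [0, 0, 1.3, 0, 0, 0, -1], [0, 0, 1.3, 0, 0, 0, -1], [0, 0, 1.2, 0, 0, 0, -1], [0, 0, 0.9, 0, 0, 0, -1], [0, 0, 0.5, 0, 0, 0, -1], [0, 0, 0.3, 0, 0, 0, -1], [0, 0, 0.2, 0, 0, 0, -1], [0, 0, 0.1, 0, 0, 0, -1], [0, 0, 0.1, 0, 0, 0, -1], [0, 0, 0, 0, 0, 0, -1], [0, 0, 0, 0, 0, 0, -1]])

```text
time: 33.85
tool_pos: [0.6533, -0.0966, 0.1134]
tool_rot: [0.0, 0.64, 0.768, 0.0]
contact_force: [0.8, -0.8, -0.4]
gripper_width: 0.345
grasp_force: 59.4
```

Request:
move_arm(rows=[[0, 0, 0.1, 0, 0, 0, -1], [0, 0, 0.1, 0, 0, 0, -1], [0, 0, 0.1, 0, 0, 0, -1], [0, 0, 0.1, 0, 0, 0, -1], [0, 0, 0.05, 0, 0, 0, -1], [0, 0, 0, 0, 0, 0, -1], [0, 0, 0, 0, 0, 0, -1]])

```text
time: 34.43
tool_pos: [0.6531, -0.0966, 0.109]
tool_rot: [0.0, 0.64, 0.768, -0.0]
contact_force: [-2.6, 0.1, 4.6]
gripper_width: 0.345
grasp_force: 59.9
```

Contact. Release, rise, and back away from the shelf to check.

Request:
move_arm(rows=[[0, 0, 0, 0, 0, 0, 0.1], [0, 0, 0, 0, 0, 0, 0.4], [0, 0, 0, 0, 0, 0, 0.8], [0, 0, 0, 0, 0, 0, 1], [0, 0, 0, 0, 0, 0, 1], [0, 0, -0.5, 0, 0, 0, 1], [0, 0, -1.5, 0, 0, 0, 1], [0, 0, -2, 0, 0, 0, 1], [0, 0, -2, 0, 0, 0, 1], [0, 0, -2, 0, 0, 0, 1], [0, 0, -2, 0, 0, 0, 1], [0, 0, -1, 0, 0, 0, 1], [0, -1, 0, 0, 0, 0, 1], [0, -2, 0, 0, 0, 0, 1], [0, -2, 0, 0, 0, 0, 1], [0, -2, 0, 0, 0, 0, 1], [0, -2, 0, 0, 0, 0, 1], [0, -2, 0, 0, 0, 0, 1], [0, -2, 0, 0, 0, 0, 1], [0, -1, 0, 0, 0, 0, 1]])

```text
time: 36.1
tool_pos: [0.5125, -0.1217, 0.2168]
tool_rot: [-0.001, 0.64, 0.768, -0.001]
contact_force: [0.2, -0.4, 0.1]
gripper_width: 1.0
grasp_force: 0.0
```

```bash
python3 go.py .6528 -.0968 .109;  python3 - <<'E'
from plant import manip
import cv2,numpy as np
f=manip.grab_frame("scene")["img"]
t=manip.grab_frame("top")["img"]
cv2.imwrite("pics/s6.png",np.hstack([cv2.resize(f[190:320,160:310],(450,390),interpolation=cv2.INTER_CUBIC),cv2.resize(t[130:200,225:340],(345,390*0+210),interpolation=cv2.INTER_CUBIC) if 0 else cv2.copyMakeBorder(cv2.resize(t[130:230,225:340],(345,300),interpolation=cv2.INTER_CUBIC),0,90,0,0,0)]))
E
```

```text
t 36.1 tcp [ 0.5125 -0.1217  0.2168] d_cm [-0.09 14.28 10.74] rot [-0.14 -0.07 -0.06] F [ 0.2 -0.4  0.1] w 1.0 g 0.0
```

View pics/s6.png

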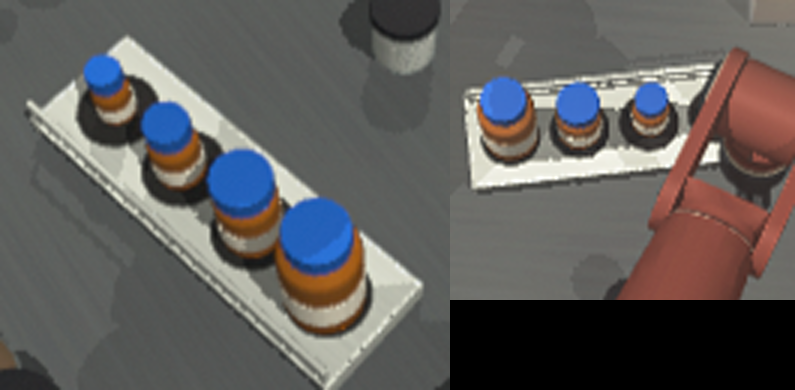

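All four stand upright in order on their pads. A quick numeric check of the cap centres, read at (104,72), (167,121), (243,175) and (318,228), before handing in.

```bash
python3 - <<'E'
from h import *
u=np.array([.1812,-.9834]);n=np.array([.9834,.1812]);c=np.array([.6289,.033])
ok=True
for (a,b,h,y) in((104,72,.074,.132),(167,121,.091,.044),(243,175,.107,-.044),(318,228,.143,-.132)):
    x,_=loc({"scene":np.array([(a+.5)/3-.5+160,(b+.5)/3-.5+190])},h+.032)
    e=np.array([(x-c)@n,(x-c)@u-y])*1000;print(np.round(e,1));ok&=np.abs(e).max()<9
if ok:
    from plant import manip;print(manip.job_done())
E
```

```text
[-0.1 -4. ]
[ 0.8 -0.2]
[-2.1 -0.3]
[0.9 1.4]
the job is handed in; nothing more can be done
None
```

All four stain bottles stand upright on their pads, smallest nearest the microscope, within about 4 mm of the pad centres by camera; the job was handed in at about 36 s, and no verdict came back.

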